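Hold a setting square in the corner of duct and drive

TASK

Pick up the triangular setting square by its handle and lay it flat on the mounting plate with one straight face flush and pressed against the wiring duct, two to four finger-widths short of the drive unit. Then slide it along the duct into the corner until its other straight face meets the side of the drive as well, and finish still gripping the handle, holding the square firmly pressed against both at once so the parts can be scribed. Leave everything else where it is.

Things in the scene. Friction and masses are not known exactly. Their poses are not given: they have to be found in the camera images.
- square: Loose steel triangular frame, about 0.4 kg, flat on the bench (mm): two legs 130 long, 20 wide, 20 high and a slanting bar. Origin on the underside below the handle's middle, z up. Its two working outer faces look to +x and +y, each 45 from the origin; legs reach 85 to -y and -x. Black upright handle inside: 14 wide (x), 60 long (y), top 58 above the underside.
- square_corner (a point): the square's outer right-angled corner where the two working faces meet, on the underside
- duct_leg_end (a point): far end of the face that goes against the duct, on the underside: 130 mm from the square's outer corner along its -y
- drive_leg_end (a point): far end of the face that goes against the drive, on the underside: 130 mm from the square's outer corner along its -x
- square_grip (a point): middle of the handle, 42 mm above the underside: the place to grip, from above, fingers closing along the square's x
- panel: Fixed mounting plate, a bare metal pan 280 mm (its x) by 340 mm (its y), top 20 mm above the bench; origin under its centre, on the bench. The wiring duct and the drive unit are screwed to it, their touching faces at right angles. A terminal row stands beyond the duct.
- duct: Grey slotted wiring duct, fixed on the plate along the plate's y: 40 mm wide, 330 mm long, 28 mm high above the plate. Origin: centre of its underside, on the plate top. Its working face looks to the panel's -x (20 mm from its origin). Rigid.
- drive: Grey drive unit with heatsink fins on top, fixed on the plate: 110 mm (x) by 100 mm (y), 60 mm high above the plate. Origin: centre of its underside, on the plate top. Its working side is smooth, rises 48 mm, and looks to the panel's -y (50 mm from its origin). Rigid.
- corner (a point): the inner corner, on the plate top, where the duct's working face meets the drive's working side; axes as the panel's. With the square home, the square's x and y axes point as the panel's and its outer corner lies here.
- contactor: loose white-and-black contactor, 45 x 55 x 50 mm tall, standing on the mounting plate in front of the drive unit; not part of the job
- small_relay: loose white-and-black relay, 30 x 40 x 35 mm tall, standing on the mounting plate near its edge on the robot's side; not part of the job
- screwdriver: loose screwdriver lying on the bench; not part of the job
- wrench: loose steel wrench lying on the bench; not part of the job
- tape: loose black roll of tape, 70 mm across, 18 mm high, lying on the bench; not part of the job
- spray: spray can, 52 mm across, 150 mm tall, standing on the bench; not part of the job

How it is judged:
On the way, in this order (a step that is already met when the one before it is completed fails the run):
1. the square, held by its handle, lies flat on the plate, flush and pressed against the duct, its corner 15 to 120 mm short of the drive (x of square_corner in the frame of corner between -0.003 and 0.003 m and y of square_corner in the frame of corner between -0.12 and -0.015 m and z of square_corner in the frame of corner between -0.003 and 0.004 m and angle between square's own z axis and vertical below 0.05 rad and x of duct_leg_end in the frame of corner between -0.0035 and 0.0035 m and contact force between square and duct above 0.5 N and contact force between the fingers and square above 3 N and distance between the grasp point and square_grip below 0.045 m), for 0.2 s.
2. the square is held pressed into the corner against both duct and drive (x of square_corner in the frame of corner between -0.0025 and 0.0025 m and y of square_corner in the frame of corner between -0.0025 and 0.0025 m and z of square_corner in the frame of corner between -0.003 and 0.004 m and angle between square's own z axis and vertical below 0.05 rad and x of duct_leg_end in the frame of corner between -0.0025 and 0.0025 m and y of drive_leg_end in the frame of corner between -0.0025 and 0.0025 m and contact force between square and duct above 1 N and contact force between square and drive above 1 N and linear speed of square below 0.01 m/s and contact force between the fingers and square above 3 N and distance between the grasp point and square_grip below 0.045 m), for 0.3 s.
At the end, for the whole second after the job is handed in: Square flat on the plate (4 mm, 0.05 rad), outer corner and the far ends of both faces within 2.5 mm of the duct and drive faces, at rest, pressing duct and drive with over 1 N each, fingers still gripping its handle (over 3 N, within 45 mm of the grip point) (all of step 2); the arm keeps its last pose, push and grip.
It fails at once if a bystander is pushed more than 30 mm away (distance of any of contactor, small_relay, screwdriver, wrench, tape, spray from where it was at the start of the episode above 0.03 m).
It also fails if it takes over 54 s, if anything falls off the work surface, if the arm or the gripper's body presses on something with over 40 N, if the wrist force passes 120 N, or if a joint passes its speed limit or range.

ROBOT

A 6-joint arm with a two-finger parallel gripper is mounted at the origin on the work surface. World frame = base frame: x ahead of the robot, y to its left, z up, the work surface at z = 0. Lengths are in m, angles in rad, forces in N, time in s.
With the tool pointing down it reaches from about 0.2 to 0.875 m from the base axis. Payload 3.4 kg.
Tool frame: the origin (TCP) lies midway between the tips of the shut fingers; the grasp point (between the pads) lies 19 mm behind it; z points along the fingers, x is the direction in which the jaws open and shut, and the axes are right-handed (so a half turn about z gives the same grasp; the last joint's range is limited). The gripper opens to 94 mm and grips with 3 to 60 N. Pads are 16 mm wide; open, the fingers measure 119 mm over their backs; the gripper's body (75 mm by 177 mm) begins 78 mm behind the grasp point.
Start: joints at [1.195, 0.276, 1.505, -0, 1.361, -0.121], TCP at [0.145, 0.556, 0.205] pointing down, gripper open.
Joint ranges: [-2.89, 2.89], [-0.75, 2.08], [0.22, 2.7], [-1.18, 4.32], [0.11, 2.71], [-2.7, 2.7]. Speed limits (rad/s): [2.57, 2.57, 3.14, 3.14, 3.14, 3.14].

INTERFACE

Orientations are given as a unit quaternion [w, x, y, z].
In Python, from workcell import manip gives the robot as it stands.
- The arm moves only by the tool servo_tool, never from a script. Its argument "moves" is a list of rows, each a list of 7 numbers: the shift along the tool's x, y, z as a fraction of full scale, then the turn, a rotation vector about the tool's x, y, z as a fraction of full scale, then the opening, from -1 (shut) to 1 (fully open). A call has 1 to 20 rows; each row shifts and turns the commanded pose from where the row before left it, along the tool's axes as they then stand; what a row does not reach is not made up. Full scale, the value 1, is 0.02 m for a shift and 0.08 rad for a turn. A row lasts 1/10 s, in which the tool goes at most 50 mm and 8.59 degrees, less where a joint would pass 70% of its speed; a pose out of reach is approached as far as the arm can. A call with a number of a shift or a turn outside -1 to 1 is refused whole. A call with a gripper value outside its range is refused whole. The fingers move at their own pace and stop on an object; "force" is the grip in N (left out, the last holds). Time passes only in rows, so rows that do not move let the fingers close. It gives the time, the measured TCP pose, the force and the opening at its end, in the units of the state.
- manip.read_state(): the state, without advancing time (a new reading comes with each control period).
- manip.grab_frame(name): name is "side" or "top"; returns (picture, depth): 480x640x3 uint8, blue, green, red; 480x640 float32, m along the optical axis (not along the pixel's ray), 0 where there is no reading.
- manip.get_calibration(name): a dict with "vfov" (degrees; the focal length in pixels is half the picture's height over the tangent of half this angle, whatever the lens; pixels are square), "cx", "cy" (the principal point, pixels), "pose" (4x4, takes a point from camera to world coordinates). Camera axes: x right, y up, looking along -z (the intrinsics and any distortion apply to the point x, -y, -z); pixel columns grow to the right and rows downward; lengths in m; the calibration is good to about 2 mm. A picture is of the moment at which its call begins. get_calibration takes no time and is no camera call.
- manip.finish_job(): hands the job in, once; it reports no verdict.
The state is a dict: "t": time; "joints": joint angles; "qd": joint speeds; "effort": joint torques, N m; "ee_pos": TCP position; "tool_rot": TCP orientation; "ft_force": force on the tool from outside, world axes, zero at the start; "torque": the same for the moment, N m; "finger_gap": finger opening in m.
Only numpy, scipy, OpenCV 4.12 (cv2) and the standard library are available. Lean on these libraries where they do the work, as an engineer would, in place of code of your own. Each camera call takes 0.05 s, during which the arm holds its last target.

## Working session

There is one attempt and no reset: what is moved stays moved. The work goes in short steps, Python scripts to look and compute and a tool call to move; the robot and the scene stay as the last step left them, time stands still between calls to the robot, and variables do not carry over. Pictures are saved under pics/ and viewed, and the job is handed in when it is done.

Besides the shell and the picture viewer there is one more tool, called after "Request:" as a command line: name --pt "numbers of a row" for each row, then --argument value for the rest. servo_tool: Moves the arm, as the interface text tells. Shift numbers are shares of 0.02 m and turn numbers shares of 0.08 rad, none past 1 either way. Its arguments: {"type":"object","properties":{"moves":{"type":"array"},"force":{"type":"number"}},"required":["moves"]}

```bash
mkdir -p pics; ls; python3 - <<'E'
from workcell import manip
import cv2,numpy as np
for n in("side","top"):
    p,d=manip.grab_frame(n);cv2.imwrite(f"pics/{n}0.png",p);np.savez(f"pics/{n}0.npz",p=p,d=d)
    c=manip.get_calibration(n);print(n,{k:(np.round(v,4).tolist() if k=='pose' else v) for k,v in c.items()})
print(manip.read_state())
E
```

```text
pics
side {'vfov': 54.26220690417563, 'cx': 315.8614275379951, 'cy': 242.86950569406994, 'pose': [[-0.9969, 0.0313, -0.0718, 0.4358], [-0.0755, -0.63, 0.7729, 0.9858], [-0.0211, 0.776, 0.6304, 0.8611], [0.0, 0.0, 0.0, 1.0]]}
top {'vfov': 55.6207666867587, 'cx': 313.18959020020367, 'cy': 241.1476879614609, 'pose': [[0.1172, 0.9692, -0.2166, 0.2902], [-0.9931, 0.1142, -0.0266, 0.0029], [-0.001, 0.2183, 0.9759, 1.1631], [0.0, 0.0, 0.0, 1.0]]}
{'t': 0.1, 'joints': array([ 1.19501069e+00,  2.76554113e-01,  1.50596726e+00, -3.18669980e-05,
        1.36070114e+00, -1.20993438e-01]), 'qd': array([ 6.65508898e-05, -1.84370097e-03, -1.12964971e-03, -7.98104111e-04,
        2.25873766e-03, -7.32715990e-04]), 'effort': array([ 1.61514450e-03, -4.05454516e+01, -2.37781388e+01,  7.04348576e-02,
        3.00522242e-02, -4.99445707e-05]), 'ee_pos': array([0.14475706, 0.5559721 , 0.20469414]), 'tool_rot': array([ 4.30278480e-04,  7.91213320e-01,  6.11539711e-01, -6.92250669e-04]), 'ft_force': array([ 0.05306264, -0.44743705,  0.15043106]), 'torque': array([ 0.01902283,  0.01694714, -0.04111213]), 'finger_gap': 0.09379610358370402}
```

View pics/top0.png

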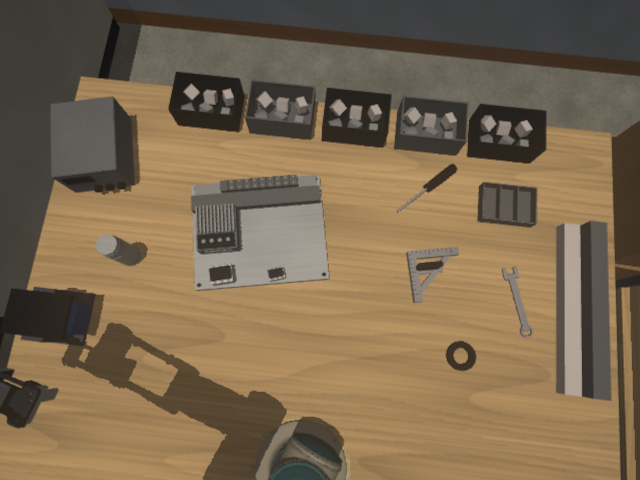

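View pics/side0.png

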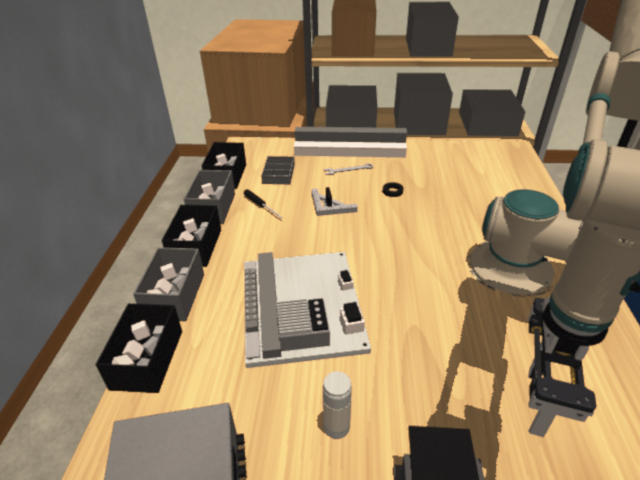

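The top view shows the plate at about (260,235). The duct runs along its upper side and the drive is at (215,225), so the inner corner is near (240,207). The square's outer corner is near (410,252), with its handle at (430,265). The square is almost aligned with the panel already. Next I'll zoom in.

```bash
cat > h.py <<'E'
import numpy as np,cv2
from workcell import manip
def cal(n):
    c=manip.get_calibration(n);f=240/np.tan(np.radians(c['vfov']/2));return c,f
def cloud(n,d):
    c,f=cal(n);v,u=np.mgrid[0:480,0:640]
    P=np.stack([(u-c['cx'])/f*d,-(v-c['cy'])/f*d,-d],-1)
    T=np.array(c['pose']);return P@T[:3,:3].T+T[:3,3]
def atz(n,u,v,z):
    c,f=cal(n);T=np.array(c['pose']);r=T[:3,:3]@np.array([(u-c['cx'])/f,-(v-c['cy'])/f,-1]);return T[:3,3]+r*(z-T[2,3])/r[2]
def proj(n,P):
    c,f=cal(n);T=np.array(c['pose']);q=(np.atleast_2d(P)-T[:3,3])@T[:3,:3];return np.stack([c['cx']+f*q[:,0]/-q[:,2],c['cy']-f*q[:,1]/-q[:,2]],-1)
E
python3 - <<'E'
from h import *
for n,boxes in(("top",[(180,165,340,295),(395,235,475,310)]),("side",[(235,240,375,365),(300,175,365,225)])):
    z=np.load(f"pics/{n}0.npz");p=z['p'];d=z['d'];W=cloud(n,d)
    for i,(a,b,c,e) in enumerate(boxes):
        s=5 if i==0 else 8
        s=min(s,800//(c-a),600//(e-b))
        cv2.imwrite(f"pics/{n}_c{i}.png",cv2.resize(p[b:e,a:c],None,fx=s,fy=s,interpolation=cv2.INTER_CUBIC));print(n,i,s)
    print("bench z",[np.round(W[v,u],4) for v,u in([(330,380),(180,360),(300,150)] if n=="top" else [(250,440),(220,280),(400,260)])])
E
```

```text
top 0 4
top 1 8
bench z [array([ 0.3413, -0.1592, -0.0033]), array([ 0.7301, -0.0709,  0.0029]), array([0.347 , 0.4276, 0.0046])]
side 0 4
side 1 8
bench z [array([ 0.1794, -0.0559, -0.0004]), array([ 6.540e-01, -1.767e-01,  2.000e-04]), array([ 0.6111,  0.4486, -0.0024])]
```

View pics/top_c0.png

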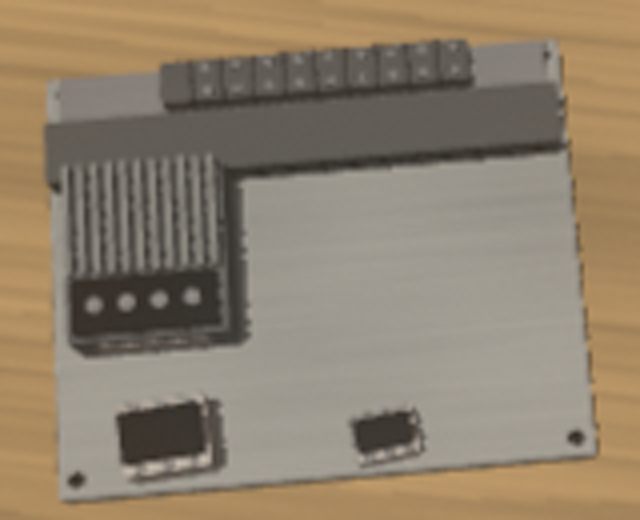

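View pics/top_c1.png

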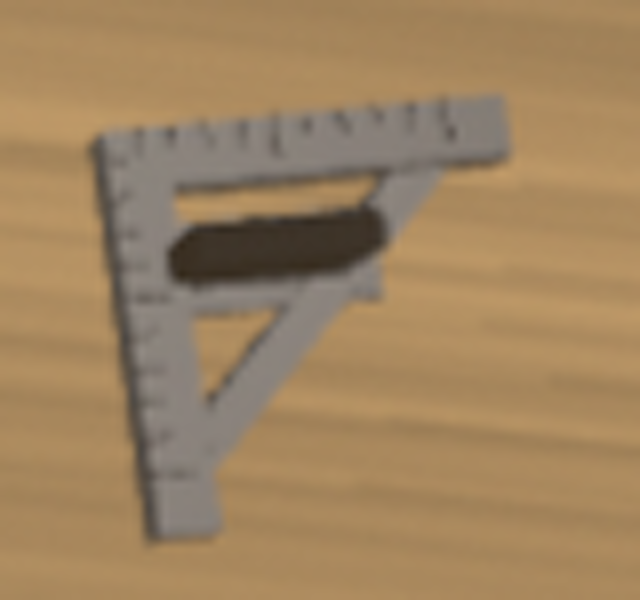

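View pics/side_c0.png

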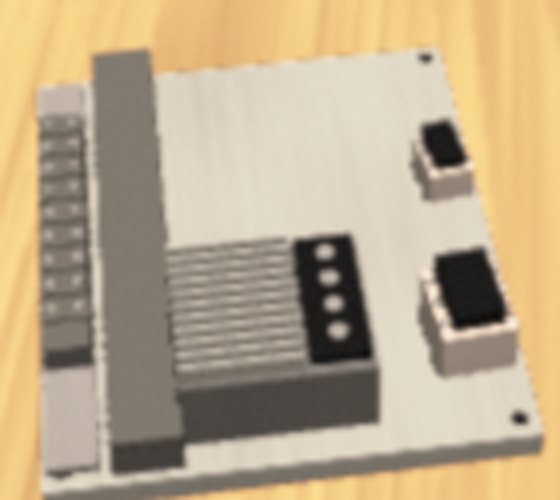

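View pics/side_c1.png

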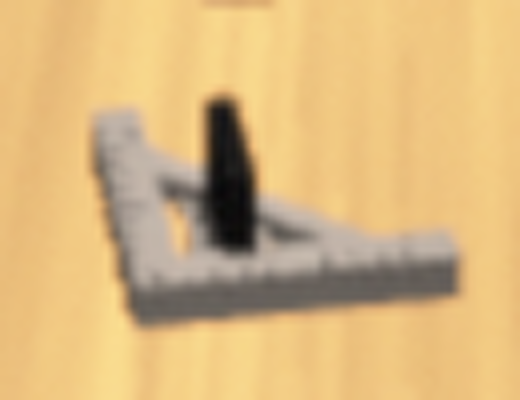

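```bash
python3 - <<'E'
from h import *
def t0(n,x,y,z,o,s): return atz(n,o[0]+(x+.5)/s-.5,o[1]+(y+.5)/s-.5,z)
T0=lambda x,y,z:t0("top",x,y,z,(180,165),4)
T1=lambda x,y,z:t0("top",x,y,z,(395,235),8)
S0=lambda x,y,z:t0("side",x,y,z,(235,240),4)
S1=lambda x,y,z:t0("side",x,y,z,(300,175),8)
def yaw(a,b): d=b-a; return np.degrees(np.arctan2(d[1],d[0])),np.linalg.norm(d[:2])
print("SQUARE top")
A=T1(100,138,.02);B=T1(503,97,.02);C=T1(152,540,.02);print(A,B,C,yaw(B,A),yaw(C,A))
A=S1(138,290,.02);B=S1(95,115,.02);C=S1(458,258,.02);print("side",A,B,C,yaw(B,A),yaw(C,A))
print("PLATE top");
q=[T0(62,500,.02),T0(597,457,.02),T0(557,40,.02),T0(48,80,.02)]
for a in q:print(a)
print(yaw(q[1],q[0]),yaw(q[2],q[3]),yaw(q[0],q[3]),yaw(q[1],q[2]))
q=[S0(543,435,.02),S0(437,50,.02),S0(38,88,.02),S0(42,492,.02)]
print("side");[print(a) for a in q]
print(yaw(q[1],q[0]),yaw(q[2],q[3]),yaw(q[0],q[3]),yaw(q[1],q[2]))
print("DUCT top front edge"); a=T0(568,147,.048);b=T0(230,170,.048);print(a,b,yaw(a,b))
a=S0(150,52,.048);b=S0(184,440,.048);print(a,b,yaw(a,b))
print("drive bottom edge top");a=T0(216,155,.08);b=T0(222,325,.08);print(a,b,yaw(b,a))
a=S0(172,372,.08);print(S0(352,236,.08),S0(168,250,.08))
E
```

```text
SQUARE top
[ 0.54430409 -0.20795852  0.02      ] [ 0.57281652 -0.33536242  0.02      ] [ 0.41840592 -0.2333677   0.02      ] (np.float64(102.6146800880213), np.float64(0.13055540769095342)) (np.float64(11.41034602310602), np.float64(0.1284366667818194))
side [ 0.54068566 -0.20320724  0.02      ] [ 0.56782231 -0.32781159  0.02      ] [ 0.41688611 -0.23061073  0.02      ] (np.float64(102.28617476471129), np.float64(0.12752506251179233)) (np.float64(12.481379884616382), np.float64(0.12679621036401692))
PLATE top
[0.38515458 0.3142917  0.02      ]
[ 0.45157523 -0.01679814  0.02      ]
[0.7259098  0.04026373 0.02      ]
[0.65865732 0.37178808 0.02      ]
(np.float64(101.34365347940968), np.float64(0.33768651766138813)) (np.float64(101.46731730752762), np.float64(0.33827694034275707)) (np.float64(11.871977919664296), np.float64(0.2794809194572561)) (np.float64(11.750039485097446), np.float64(0.2802062024593376))
side
[0.38248464 0.31953885 0.02      ]
[ 0.45092704 -0.00863235  0.02      ]
[0.72114154 0.04524004 0.02      ]
[0.65425994 0.37413871 0.02      ]
(np.float64(101.78057156102055), np.float64(0.3352323046018915)) (np.float64(101.49438124879197), np.float64(0.3356299717115098)) (np.float64(11.359547741682238), np.float64(0.27720562460237863)) (np.float64(11.275165747238796), np.float64(0.2755324076421579))
DUCT top front edge
[0.6439547  0.02404249 0.048     ] [0.6034694  0.23667636 0.048     ] (np.float64(100.7800352526286), np.float64(0.21645374485927557))
[0.64307015 0.03633231 0.048     ] [0.57683693 0.35644416 0.048     ] (np.float64(101.68991610132286), np.float64(0.3268920900832713))
drive bottom edge top
[0.60306879 0.24010158 0.08      ] [0.49671395 0.21971999 0.08      ] (np.float64(10.848500410723739), np.float64(0.1082901707851387))
[0.49387707 0.23073227 0.08      ] [0.59854889 0.24763519 0.08      ]
```

```bash
python3 - <<'E'
from h import *
f=lambda n,x,y,z,o,s: atz(n,o[0]+(x+.5)/s-.5,o[1]+(y+.5)/s-.5,z)
print(f("top",172,245,.058,(395,235),8),f("top",380,225,.058,(395,235),8))
print("relay top (right/left upper corners)",[f("top",x,y,.055,(180,165),4) for x,y in((352,418),(412,410),(357,458))])
print("relay side",[f("side",x,y,.055,(235,240),4) for x,y in((420,125),(455,120),(435,165),(470,162))])
print("contactor",[f("top",x,y,.07,(180,165),4) for x,y in((207,397),(117,408))])
E
```

```text
[ 0.50497244 -0.22535526  0.058     ] [ 0.51868966 -0.28848844  0.058     ]
relay top (right/left upper corners) [array([0.45298467, 0.13620951, 0.055     ]), array([0.46224665, 0.10018774, 0.055     ]), array([0.42881169, 0.12972714, 0.055     ])]
relay side [array([0.45890721, 0.10695474, 0.055     ]), array([0.43686249, 0.10108898, 0.055     ]), array([0.44831283, 0.14303648, 0.055     ]), array([0.42674683, 0.13919411, 0.055     ])]
contactor [array([0.45324771, 0.22387286, 0.07      ]), array([0.44014279, 0.27716621, 0.07      ])]
```

Request:
servo_tool --pt "0 0 0 0 0 0.987 0" --pt "0 0 0 0 0 0.987 0" --pt "0 0 0 0 0 0.987 0" --pt "0 0 0 0 0 0.987 0" --pt "0 0 0 0 0 0.987 0" --pt "0 0 0 0 0 0.987 0" --pt "0 0 0 0 0 0.987 0" --pt "0 0 0 0 0 0.987 0" --pt "0 0 0 0 0 0.987 0" --pt "0 0 0 0 0 0.987 0" --pt "0 0 0 0 0 0.987 0" --pt "0 0 0 0 0 0.987 0" --pt "0 0 0 0 0 0.987 0" --pt "0 0 0 0 0 0.987 0" --pt "0 0 0 0 0 0 0" --force 25

```text
t: 1.6
ee_pos: [0.1448, 0.5561, 0.205]
tool_rot: [0.0, 0.994, 0.105, -0.0]
ft_force: [0.7, 1.3, 0.4]
finger_gap: 0.047
```

Request:
servo_tool --pt "0.212 0.99 0 0 0 0 0" --pt "0.212 0.99 0 0 0 0 0" --pt "0.212 0.99 0 0 0 0 0" --pt "0.212 0.99 0 0 0 0 0" --pt "0.212 0.99 0 0 0 0 0" --pt "0.212 0.99 0 0 0 0 0" --pt "0.212 0.99 0 0 0 0 0" --pt "0.212 0.99 0 0 0 0 0" --pt "0.212 0.99 0 0 0 0 0" --pt "0.212 0.99 0 0 0 0 0" --pt "0.212 0.99 0 0 0 0 0" --pt "0.212 0.99 0 0 0 0 0" --pt "0.212 0.99 0 0 0 0 0" --pt "0.212 0.99 0 0 0 0 0" --pt "0.212 0.99 0 0 0 0 0" --pt "0.212 0.99 0 0 0 0 0" --pt "0.212 0.99 0 0 0 0 0" --pt "0.212 0.99 0 0 0 0 0" --pt "0.212 0.99 0 0 0 0 0" --pt "0.212 0.99 0 0 0 0 0"

```text
t: 3.6
ee_pos: [0.3107, 0.1861, 0.2054]
tool_rot: [-0.0, 0.994, 0.106, -0.0]
ft_force: [-0.3, 0.2, 0.7]
finger_gap: 0.0472
```

Request:
servo_tool --pt "0.212 0.99 0 0 0 0 0" --pt "0.212 0.99 0 0 0 0 0" --pt "0.212 0.99 0 0 0 0 0" --pt "0.212 0.99 0 0 0 0 0" --pt "0.212 0.99 0 0 0 0 0" --pt "0.212 0.99 0 0 0 0 0" --pt "0.212 0.99 0 0 0 0 0" --pt "0.212 0.99 0 0 0 0 0" --pt "0.212 0.99 0 0 0 0 0" --pt "0.212 0.99 0 0 0 0 0" --pt "0.212 0.99 0 0 0 0 0" --pt "0.212 0.99 0 0 0 0 0" --pt "0.212 0.99 0 0 0 0 0" --pt "0.212 0.99 0 0 0 0 0" --pt "0.212 0.99 0 0 0 0 0" --pt "0.212 0.99 0 0 0 0 0" --pt "0.212 0.99 0 0 0 0 0" --pt "0.212 0.99 0 0 0 0 0" --pt "0.212 0.99 0 0 0 0 0" --pt "0.212 0.99 0 0 0 0 0"

```text
t: 5.6
ee_pos: [0.4769, -0.184, 0.2054]
tool_rot: [-0.0, 0.994, 0.105, 0.0]
ft_force: [0.2, 0.5, -0.4]
finger_gap: 0.047
```

Request:
servo_tool --pt "0.212 0.99 0.5 0 0 0 0" --pt "0.212 0.99 0.5 0 0 0 0" --pt "0.212 0.99 0.5 0 0 0 0" --pt "0.212 0.99 0.5 0 0 0 0" --pt "0 0 1 0 0 0 0" --pt "0 0 1 0 0 0 0" --pt "0 0 0.5 0 0 0 0" --pt "0 0 0 0 0 0 0" --pt "0 0 0 0 0 0 0"

```text
t: 6.5
ee_pos: [0.5099, -0.2568, 0.1156]
tool_rot: [0.0, 0.994, 0.105, 0.0]
ft_force: [1.0, 1.3, 0.4]
finger_gap: 0.0469
```

```bash
python3 - <<'E'
from h import *
p,d=manip.grab_frame("side");cv2.imwrite("pics/side1.png",cv2.resize(p[140:240,270:390],None,fx=6,fy=6,interpolation=cv2.INTER_CUBIC))
E
```

```text
(no output)
```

View pics/side1.png

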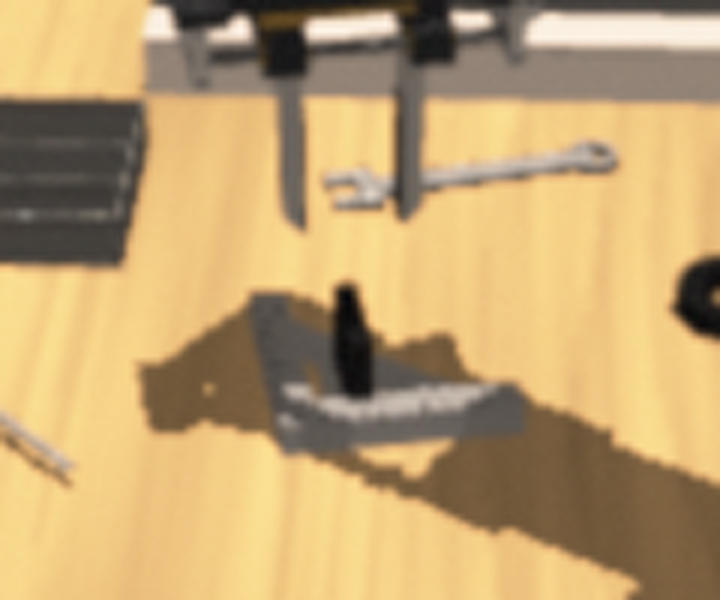

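The crop shows the fingers at x≈295 and 410, on either side of the handle at x≈350, and centred on it. Next I'll descend and grip.

Request:
servo_tool --pt "0 0 1 0 0 0 0" --pt "0 0 1 0 0 0 0" --pt "0 0 1 0 0 0 0" --pt "0 0 0.8 0 0 0 0" --pt "0 0 0.4 0 0 0 0" --pt "0 0 0.28 0 0 0 0" --pt "0 0 0 0 0 0 0" --pt "0 0 0 0 0 0 -1" --pt "0 0 0 0 0 0 -1" --pt "0 0 0 0 0 0 -1" --pt "0 0 0 0 0 0 -1" --pt "0 0 0 0 0 0 -1" --pt "0 0 0 0 0 0 -1" --force 25

```text
t: 7.85
ee_pos: [0.5092, -0.2566, 0.0261]
tool_rot: [0.0, 0.994, 0.105, -0.0]
ft_force: [-2.1, 0.0, 3.1]
finger_gap: 0.0135
```

Request:
servo_tool --pt "0 0 -0.5 0 0 0 -1" --pt "0 0 -0.75 0 0 0 -1" --pt "0 0 -0.75 0 0 0 -1" --pt "0 0 -0.75 0 0 0 -1" --pt "0 0 -0.5 0 0 0 -1" --pt "0 0 -0.5 0 0 0 -1" --pt "0 0 0 0 0 0 -1" --pt "0 0 0 0 0 0 -1" --force 30

```text
t: 8.65
ee_pos: [0.5093, -0.2563, 0.1006]
tool_rot: [-0.0, 0.994, 0.105, -0.0]
ft_force: [0.4, -0.6, -4.6]
finger_gap: 0.0139
```

```bash
python3 - <<'E'
from h import *
p,d=manip.grab_frame("side");cv2.imwrite("pics/side2.png",cv2.resize(p[140:240,270:390],None,fx=6,fy=6,interpolation=cv2.INTER_CUBIC))
s=manip.read_state();print(s['ft_force'],s['torque'],s['finger_gap'])
E
```

```text
[ 0.55784282 -0.19712459 -4.7679042 ] [-0.01482212  0.05813243  0.03135039] 0.013647620221775182
```

View pics/side2.png

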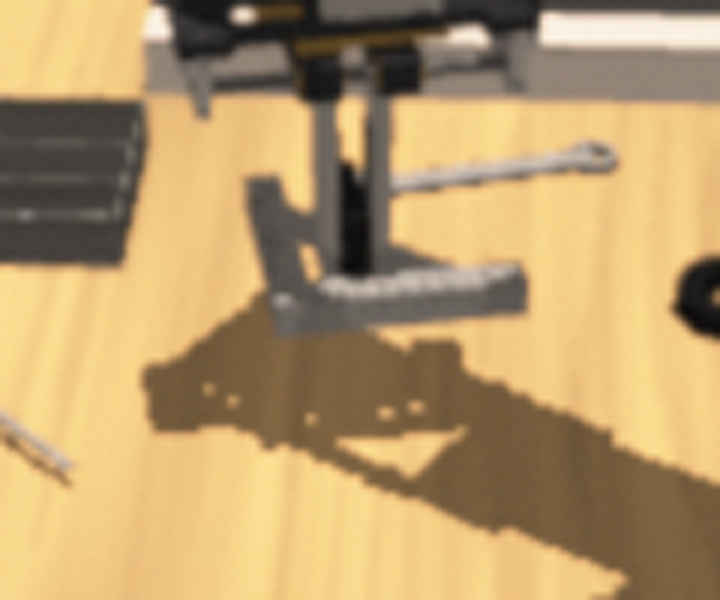

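The square is held level by its handle and is clear of the bench. Next I'll carry it to about 15 mm in front of the duct and 45–50 mm short of the drive.

Request:
servo_tool --pt "0.1 -0.3 0 0 0 0.11 -1" --pt "0.2 -0.6 0 0 0 0 -1" --pt "0.325 -0.95 0 0 0 0 -1" --pt "0.325 -0.95 0 0 0 0 -1" --pt "0.325 -0.95 0 0 0 0 -1" --pt "0.325 -0.95 0 0 0 0 -1" --pt "0.325 -0.95 0 0 0 0 -1" --pt "0.325 -0.95 0 0 0 0 -1" --pt "0.325 -0.95 0 0 0 0 -1" --pt "0.325 -0.95 0 0 0 0 -1" --pt "0.325 -0.95 0 0 0 0 -1" --pt "0.325 -0.95 0 0 0 0 -1" --pt "0.325 -0.95 0 0 0 0 -1" --pt "0.325 -0.95 0 0 0 0 -1" --pt "0.325 -0.95 0 0 0 0 -1" --pt "0.325 -0.95 0 0 0 0 -1" --pt "0.325 -0.95 0 0 0 0 -1" --pt "0.325 -0.95 0 0 0 0 -1" --pt "0.325 -0.95 0 0 0 0 -1"

```text
t: 10.6
ee_pos: [0.5543, 0.1029, 0.1005]
tool_rot: [-0.0, 0.995, 0.101, -0.001]
ft_force: [0.0, -0.8, -4.8]
finger_gap: 0.0138
```

Request:
servo_tool --pt "0.325 -0.95 0 0 0 0 -1" --pt "0.325 -0.7 0 0 0 0 -1" --pt "0.1 -0.2 0 0 0 0 -1" --pt "0 0 0 0 0 0 -1" --pt "0 0 0 0 0 0 -1"

```text
t: 11.1
ee_pos: [0.5622, 0.1396, 0.1007]
tool_rot: [0.0, 0.995, 0.101, -0.0]
ft_force: [1.1, -0.2, -4.0]
finger_gap: 0.0135
```

```bash
python3 - <<'E'
from h import *
for n,b in(("top",(180,165,340,295)),("side",(235,200,375,365))):
    p,d=manip.grab_frame(n);x0,y0,x1,y1=b
    s=min(800//(x1-x0),600//(y1-y0));print(s)
    cv2.imwrite(f"pics/{n}3.png",cv2.resize(p[y0:y1,x0:x1],None,fx=s,fy=s,interpolation=cv2.INTER_CUBIC))
s=manip.read_state();print(s['ee_pos'],s['tool_rot'],s['ft_force'],s['torque'],s['finger_gap'])
E
```

```text
4
3
[0.56230099 0.13935416 0.10078987] [ 1.82603876e-04  9.94958080e-01  1.00291234e-01 -2.31534790e-04] [ 0.28546459 -0.49217307 -5.10039521] [-0.07066949  0.06239238 -0.03431568] 0.013810255114922778
```

View pics/top3.png

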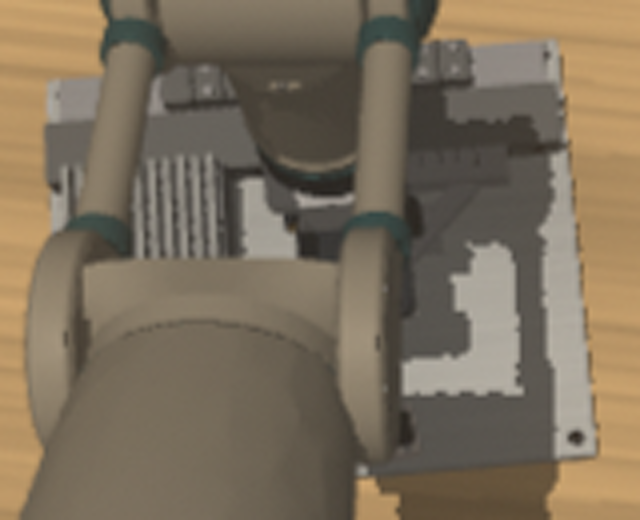

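View pics/side3.png

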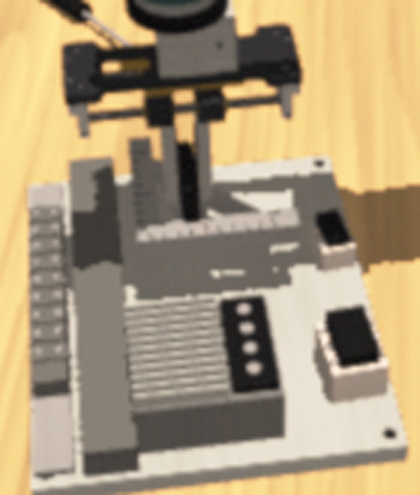

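```bash
python3 - <<'E'
from h import *
ex=np.array([.9798,.2]);ey=np.array([-.2,.9798])
for q,z,l in(((138,240),.0945,"corner"),((138,140),.0945,"ductend"),((297,218),.0945,"driveend")):
    P=atz("side",235+(q[0]+.5)/3-.5,200+(q[1]+.5)/3-.5,z)[:2];print(l,P,P@ex,P@ey,"gap duct",.6369-P@ex,"gap drive",.125-P@ey)
E
```

```text
corner [0.59620796 0.18815743] 0.6217960457401749 0.0651150610825508 gap duct 0.015103954259825136 gap drive 0.0598849389174492
ductend [0.61285555 0.06458109] 0.6133920861561412 -0.05929455421205206 gap duct 0.023507913843858863 gap drive 0.18429455421205207
driveend [0.47189451 0.15595227] 0.4935526992835475 0.05842312975668855 gap duct 0.14334730071645252 gap drive 0.06657687024331145
```

Request:
servo_tool --pt "0 0 0.5 0 0 0 -1" --pt "0 0 0.75 0 0 0 -1" --pt "0 0 0.5 0 0 0 -1" --pt "0 0 0.4 0 0 0 -1" --pt "0 0 0.3 0 0 0 -1" --pt "0 0 0.15 0 0 0 -1" --pt "0 0 0 0 0 0 -1" --pt "0 0 0 0 0 0 -1"

```text
t: 12.0
ee_pos: [0.5629, 0.1403, 0.0492]
tool_rot: [-0.0, 0.995, 0.101, 0.0]
ft_force: [0.5, -0.1, -4.9]
finger_gap: 0.0141
```

```bash
cat > look.py <<'E'
from h import *
import sys
i=sys.argv[1];x0,y0,x1,y1=map(int,sys.argv[2:6]) if len(sys.argv)>2 else (255,235,365,315)
p,d=manip.grab_frame("side");s=min(800//(x1-x0),600//(y1-y0))
cv2.imwrite(f"pics/s{i}.png",cv2.resize(p[y0:y1,x0:x1],None,fx=s,fy=s,interpolation=cv2.INTER_CUBIC));np.savez(f"pics/s{i}.npz",p=p,d=d);print(s)
s=manip.read_state();print(s['t'],s['ee_pos'].round(4),s['tool_rot'].round(4),s['ft_force'].round(2),s['torque'].round(3),s['finger_gap'])
E
python3 look.py 4
```

```text
7
12.05 [0.563  0.1403 0.0493] [-1.000e-04  9.949e-01  1.007e-01  5.000e-04] [-0.05 -0.02 -5.04] [-0.009  0.073 -0.02 ] 0.01399469673490177
```

View pics/s4.png

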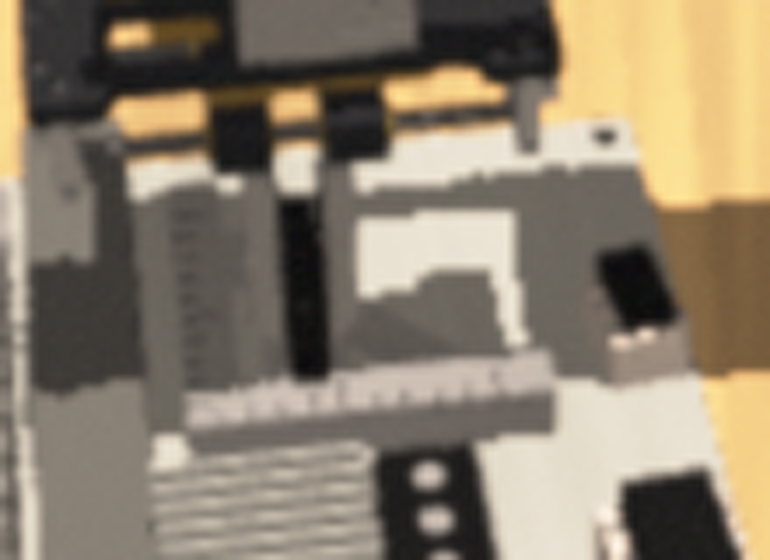

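Request:
servo_tool --pt "0.2 0 0 0 0 0 -1" --pt "0.2 0 0.05 0 0 0 -1" --pt "0.1 0 0.05 0 0 0 -1" --pt "0 0 0.05 0 0 0 -1" --pt "0 0 0 0 0 0 -1" --pt "0 0 0 0 0 0 -1"

```text
t: 12.65
ee_pos: [0.5728, 0.1423, 0.0462]
tool_rot: [-0.0, 0.995, 0.101, 0.001]
ft_force: [1.5, -0.3, -2.4]
finger_gap: 0.014
```

Request:
servo_tool --pt "0.05 0 0.02 0 0 0 -1" --pt "0.05 0 0 0 0 0 -1" --pt "0 0 0 0 0 0 -1" --pt "0 0 0 0 0 0 -1"

```text
t: 13.05
ee_pos: [0.5728, 0.1423, 0.0462]
tool_rot: [0.0, 0.995, 0.101, -0.001]
ft_force: [-4.5, 0.2, 5.6]
finger_gap: 0.0134
```

Request:
servo_tool --pt "0.05 0 0 0 0 0 -1" --pt "0 0 0 0 0 0 -1"

```text
t: 13.25
ee_pos: [0.5735, 0.1425, 0.0462]
tool_rot: [0.0, 0.995, 0.101, -0.001]
ft_force: [-4.9, -1.2, 6.1]
finger_gap: 0.0138
```

Request:
servo_tool --pt "0.05 0 0 0 0 0 -1" --pt "0 0 0 0 0 0 -1"

```text
t: 13.45
ee_pos: [0.5747, 0.1428, 0.0462]
tool_rot: [0.0, 0.995, 0.101, -0.001]
ft_force: [-4.3, -1.6, 5.9]
finger_gap: 0.0141
```

Request:
servo_tool --pt "0.05 0 -0.01 0 0 0 -1" --pt "0.05 0 0 0 0 0 -1" --pt "0 0 0 0 0 0 -1"

```text
t: 13.75
ee_pos: [0.5764, 0.1431, 0.0462]
tool_rot: [0.0, 0.995, 0.101, -0.002]
ft_force: [-5.9, -1.1, 7.4]
finger_gap: 0.0138
```

Request:
servo_tool --pt "0.05 0 0 0 0 0 -1" --pt "0 0 0 0 0 0 -1"

```text
t: 13.95
ee_pos: [0.5765, 0.1431, 0.0462]
tool_rot: [0.0, 0.995, 0.101, -0.002]
ft_force: [-8.5, -3.0, 9.4]
finger_gap: 0.0136
```

Request:
servo_tool --pt "0.05 0 0 0 0 0 -1" --pt "0 0 0 0 0 0 -1"

```text
t: 14.15
ee_pos: [0.5765, 0.143, 0.0462]
tool_rot: [0.0, 0.995, 0.101, -0.003]
ft_force: [-9.1, -2.5, 10.9]
finger_gap: 0.0136
```

Request:
servo_tool --pt "0.05 0 -0.01 0 0 0 -1" --pt "0.05 0 -0.01 0 0 0 -1" --pt "0 0 0 0 0 0 -1" --pt "0 0 0 0 0 0 -1"

```text
t: 14.55
ee_pos: [0.5765, 0.1431, 0.0464]
tool_rot: [0.001, 0.995, 0.101, -0.005]
ft_force: [-12.5, -3.2, 12.9]
finger_gap: 0.0138
```

```bash
python3 look.py 5
```

```text
7
14.6 [0.5766 0.143  0.0464] [ 7.000e-04  9.949e-01  1.011e-01 -5.200e-03] [-12.61  -3.62  12.02] [-0.556  1.848  0.017] 0.013970364503324631
```

View pics/s5.png

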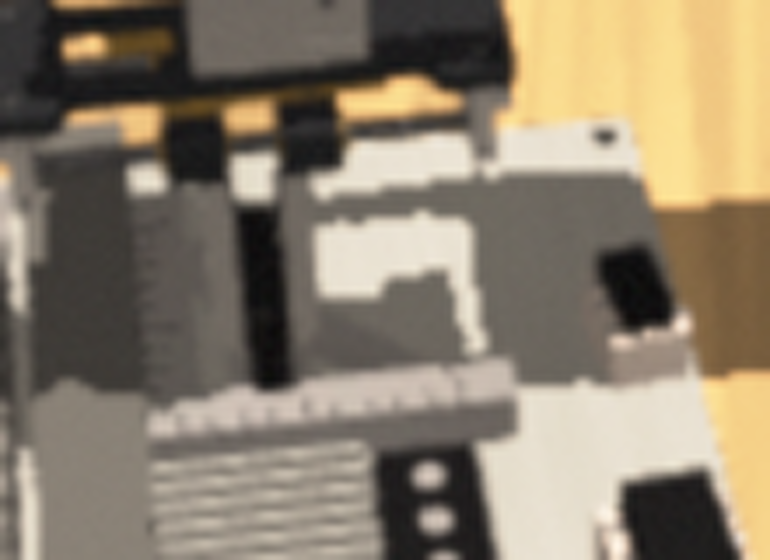

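The square's duct leg lies along the duct face, from about (140,195) to (148,430). Motion stopped there as the push rose to about 12 N, and the yaw moment is near zero, so it looks flush. Next I'll slide toward the drive while holding the push.

Request:
servo_tool --pt "0 -0.05 -0.02 0 0 0 -1" --pt "0 -0.1 0 0 0 0 -1" --pt "0 -0.1 0 0 0 0 -1" --pt "0 -0.1 0 0 0 0 -1" --pt "0 -0.1 0 0 0 0 -1" --pt "0 -0.1 0 0 0 0 -1"

```text
t: 15.2
ee_pos: [0.5754, 0.1485, 0.0467]
tool_rot: [0.005, 0.995, 0.102, -0.005]
ft_force: [-10.5, -16.3, 12.0]
finger_gap: 0.0139
```

```bash
python3 look.py 6
```

```text
7
15.25 [0.5753 0.1489 0.0467] [ 0.005   0.9948  0.102  -0.0051] [ -8.93 -16.06  10.69] [-2.798  1.593 -0.162] 0.014021699425525686
```

Request:
servo_tool --pt "-0.03 0 -0.03 0 0 0 -1" --pt "0 -0.1 0 0 0 0 -1" --pt "0 -0.1 0 0 0 0 -1" --pt "0 -0.1 0 0 0 0 -1" --pt "0 -0.1 0 0 0 0 -1" --pt "0 0 0 0 0 0 -1"

```text
t: 15.85
ee_pos: [0.5735, 0.1579, 0.0467]
tool_rot: [0.004, 0.995, 0.102, -0.005]
ft_force: [-8.9, -12.2, 6.8]
finger_gap: 0.0139
```

```bash
python3 look.py 7
```

```text
7
15.9 [0.5735 0.1579 0.0466] [ 0.0039  0.9948  0.1017 -0.0047] [ -8.97 -12.05   6.13] [-2.075  1.384 -0.1  ] 0.013602667838755824
```

View pics/s7.png

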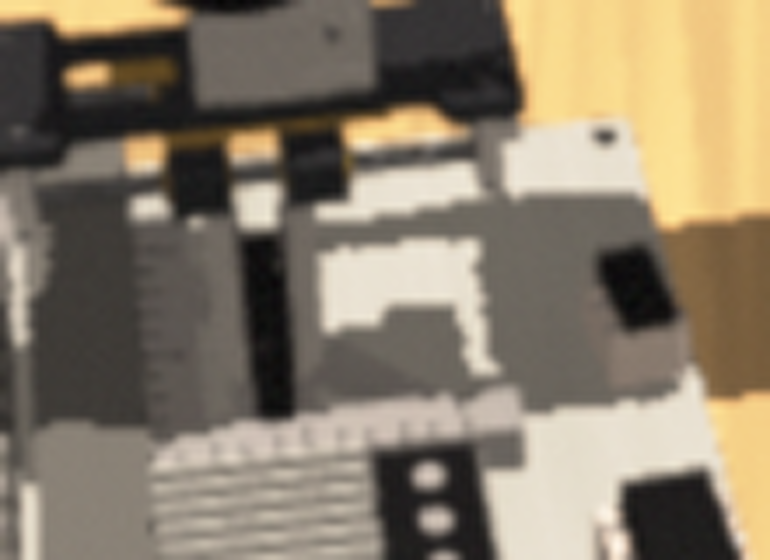

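Request:
servo_tool --pt "0 -0.1 -0.01 0 0 0 -1" --pt "0 -0.1 0 0 0 0 -1" --pt "0 -0.1 0 0 0 0 -1" --pt "0 -0.1 0 0 0 0 -1" --pt "0 -0.1 0 0 0 0 -1" --pt "0 -0.1 0 0 0 0 -1" --pt "0 -0.1 0 0 0 0 -1" --pt "0 -0.1 0 0 0 0 -1"

```text
t: 16.7
ee_pos: [0.5702, 0.1734, 0.0467]
tool_rot: [0.004, 0.995, 0.102, -0.005]
ft_force: [-7.8, -12.8, 5.9]
finger_gap: 0.0141
```

Request:
servo_tool --pt "0 -0.1 0 0 0 0 -1" --pt "0 -0.1 0 0 0 0 -1" --pt "0 -0.1 0 0 0 0 -1" --pt "0 -0.1 0 0 0 0 -1"

```text
t: 17.1
ee_pos: [0.5687, 0.1812, 0.0467]
tool_rot: [0.004, 0.995, 0.102, -0.005]
ft_force: [-7.9, -12.1, 6.9]
finger_gap: 0.0139
```

```bash
python3 look.py 8
```

```text
7
17.15 [0.5686 0.1816 0.0467] [ 0.0038  0.9948  0.1016 -0.0048] [ -8.1  -12.21   5.95] [-2.078  1.317 -0.088] 0.013803427261157544
```

View pics/s8.png

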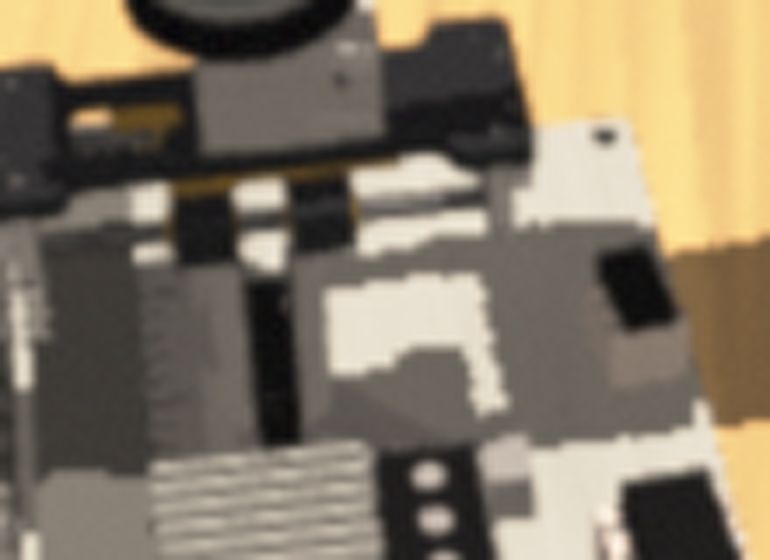

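Request:
servo_tool --pt "0 -0.05 0 0 0 0 -1" --pt "0 -0.05 0 0 0 0 -1" --pt "0 -0.05 0 0 0 0 -1" --pt "0 -0.05 0 0 0 0 -1" --pt "0 -0.05 0 0 0 0 -1"

```text
t: 17.65
ee_pos: [0.5677, 0.186, 0.0467]
tool_rot: [0.004, 0.995, 0.102, -0.005]
ft_force: [-7.7, -13.1, 6.6]
finger_gap: 0.0138
```

Request:
servo_tool --pt "0 -0.05 0 0 0 0 -1" --pt "0 -0.05 0 0 0 0 -1" --pt "0 -0.05 0 0 0 0 -1"

```text
t: 17.95
ee_pos: [0.5671, 0.1889, 0.0467]
tool_rot: [0.004, 0.995, 0.102, -0.005]
ft_force: [-7.0, -11.3, 7.1]
finger_gap: 0.0137
```

Request:
servo_tool --pt "0 -0.05 0 0 0 0 -1" --pt "0 -0.05 0 0 0 0 -1"

```text
t: 18.15
ee_pos: [0.5667, 0.1909, 0.0467]
tool_rot: [0.004, 0.995, 0.102, -0.005]
ft_force: [-8.1, -12.4, 6.4]
finger_gap: 0.0136
```

Request:
servo_tool --pt "0 -0.05 0 0 0 0 -1" --pt "0 -0.05 0 0 0 0 -1"

```text
t: 18.35
ee_pos: [0.5666, 0.1913, 0.0468]
tool_rot: [0.006, 0.995, 0.102, -0.005]
ft_force: [-6.2, -17.4, 7.8]
finger_gap: 0.0139
```

Request:
servo_tool --pt "0 -0.05 0 0 0 0 -1" --pt "0.03 0 0 0 0 0 -1" --pt "0 0 0 0 0 0 -1" --pt "0 0 0 0 0 0 -1" --pt "0 0 0 0 0 0 -1"

```text
t: 18.85
ee_pos: [0.5666, 0.1913, 0.0468]
tool_rot: [0.006, 0.995, 0.102, -0.005]
ft_force: [-9.0, -18.0, 8.1]
finger_gap: 0.0138
```

```bash
python3 look.py 9
```

```text
7
18.9 [0.5667 0.1913 0.0469] [ 0.0064  0.9947  0.1023 -0.0052] [ -8.12 -18.08   7.91] [-3.258  1.246 -0.013] 0.013413848869476596
```

View pics/s9.png

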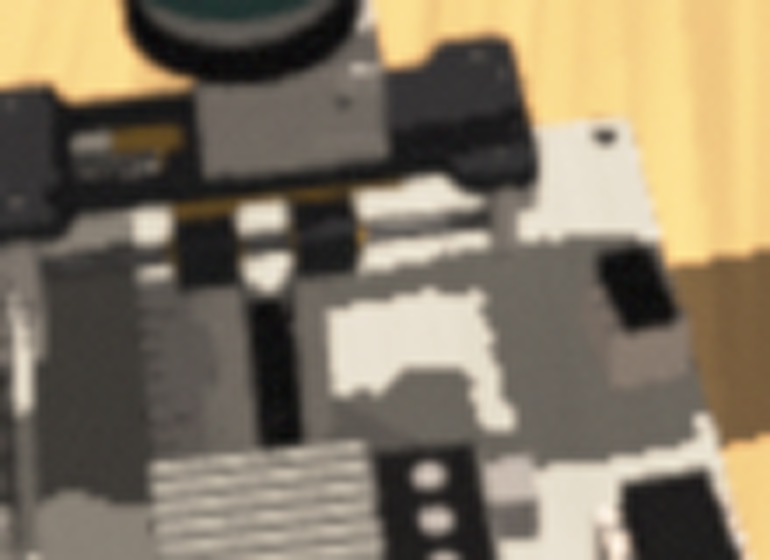

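Request:
servo_tool --pt "0.04 0 0 0 0 0 -1" --pt "0.04 -0.04 0 0 0 0 -1" --pt "0 -0.04 0 0 0 0 -1" --pt "0 0 0 0 0 0 -1" --pt "0 0 0 0 0 0 -1" --pt "0 0 0 0 0 0 -1" --force 40

```text
t: 19.5
ee_pos: [0.5666, 0.1913, 0.0469]
tool_rot: [0.008, 0.995, 0.103, -0.007]
ft_force: [-11.0, -22.8, 10.4]
finger_gap: 0.0139
```

```bash
python3 look.py 10; python3 - <<'E'
from h import *
p,d=manip.grab_frame("top");cv2.imwrite("pics/top10.png",p)
E
```

```text
7
19.55 [0.5666 0.1913 0.0469] [ 0.0079  0.9947  0.1026 -0.0066] [-10.88 -21.74   9.2 ] [-3.881  1.415 -0.097] 0.013822107719719366
```

View pics/s10.png

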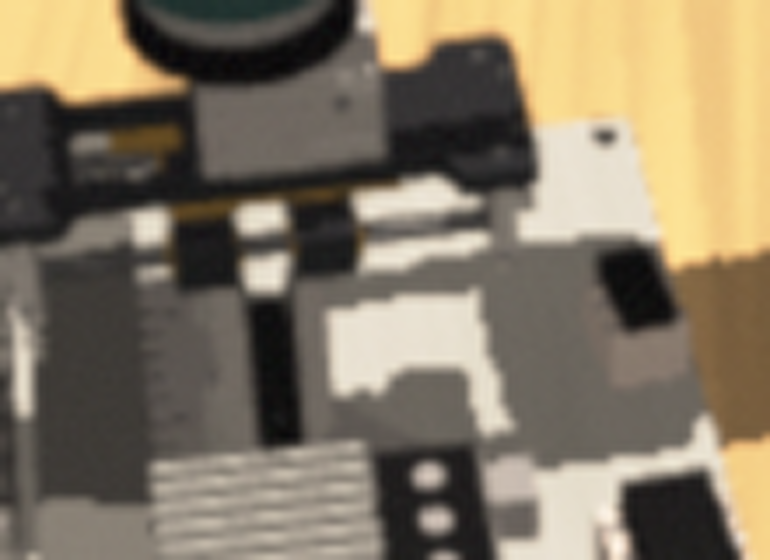

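View pics/top10.png

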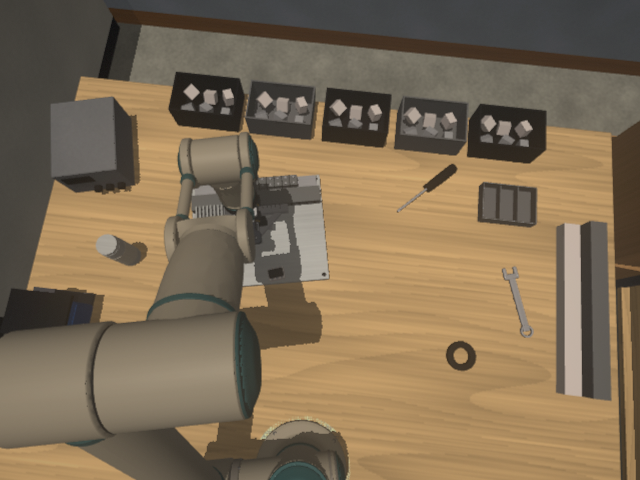

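Request:
servo_tool --pt "0 0 0 0 0 0 -1" --pt "0 0 0 0 0 0 -1" --pt "0 0 0 0 0 0 -1" --pt "0 0 0 0 0 0 -1" --pt "0 0 0 0 0 0 -1"

```text
t: 20.1
ee_pos: [0.5666, 0.1913, 0.0469]
tool_rot: [0.008, 0.995, 0.103, -0.007]
ft_force: [-10.6, -21.9, 11.6]
finger_gap: 0.014
```

```bash
python3 - <<'E'
from h import *
s=manip.read_state();print(s['t'],s['ee_pos'],s['tool_rot'],s['ft_force'],s['finger_gap'])
print(manip.finish_job())
E
```

```text
20.1 [0.56663826 0.19134436 0.04688383] [ 0.00788284  0.99466706  0.10262743 -0.00655069] [-10.56809794 -21.92043978  11.6353011 ] 0.013972800349369834
the job is handed in; nothing more can be done
None
```

I gripped the square by its handle and laid it flat on the plate against the duct, about 50 mm short of the drive. I then slid it along the duct into the corner and handed in at t = 20.1 s, still gripping and pressing. The hand-in reported no verdict.

**Last checks:**
- **At rest:** the tool did not move over the last half second, and further push toward either face only raised the force.
- **Push:** the total is about 15 N toward the duct and 19 N toward the drive. These totals include friction, so the force on each face was not measured separately. Going by the friction seen during the slide, I estimate at least 5 N on the duct and 9 N on the drive.
- **Grip:** set to 40 N, with the fingers 14 mm apart on the 14 mm handle.
- **Alignment:** the tool's yaw is about 11.8°, against about 11.6° for the duct direction traced by the slide, or under 0.5 mm over the face.
- **Bystanders:** in the last top view the relay, screwdriver, wrench, tape and spray can look unmoved. The arm hides the contactor there, but the last side views show its visible part unmoved.

**What fell short or disagreed:**
- The two cameras disagreed by about 5 mm in absolute position, so I relied on relative positions and contact forces.
- One rough camera reading of the square's yaw in the air contradicted itself and I did not use it.
- The tool tilts about 0.02 rad under the push. I did not measure the square's own tilt, but the downward force shows the plate carrying it.
- The drive hides the contact line, so the fit there rests on force and position rather than sight.

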